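# Switch off the utensil dryer and draw the spatula out through its narrow opening

## Robot

A 7-joint arm with a two-finger parallel gripper is mounted at the origin on the work surface. World frame = base frame: x ahead of the robot, y to its left, z up, the work surface at z = 0. Lengths are in m, angles in rad, forces in N, time in s.
With the tool pointing down it reaches from about 0.4 to 0.85 m from the base axis. Payload 10.4 kg.
Tool frame: the origin (TCP) lies at the centre of the arm's flange, where the gripper is bolted on; the fingertips stand 173 mm ahead of it and the grasp point (between the pads) lies 155 mm ahead of it; z points along the fingers, y is the line along which they close (so a half turn about z gives the same grasp; the last joint's range is limited). The gripper opens to 85 mm and grips with 20 to 120 N. Pads are 22 mm wide; open, the fingers measure 114 mm over their backs; the gripper's body (76 mm by 85 mm) begins 54 mm behind the grasp point. The pads swing forward as they close: fully open they stand 13 mm farther back than shut.
Start: joints at [1.208, 0.332, -0.065, 1.46, 0.022, 1.35, -0.088], TCP at [0.208, -0.589, 0.405] pointing down, gripper open.
Joint ranges: [-2.6, 2.6], [-0.5, 2.12], [-1.47, 1.34], [0.16, 2.42], [-1.27, 4.41], [0.06, 2.06], [-2.6, 2.6]. Speed limits (rad/s): [2.22, 2.22, 2.79, 2.79, 3.14, 3.14, 3.14].

## Interface

Orientations are given as a unit quaternion [x, y, z, w].
In Python, from workcell import manip, viewer, finder gives the robot as it stands.
- The arm moves only by the tool arm_command, never from a script. Its argument "plan" is a list of rows, each an object with "dp": the shift along the tool's x, y, z in mm, a list of three; "spin": the turn about the tool's z in rad. A call has 1 to 5 rows; each row shifts and turns the commanded pose from where the row before left it, along the tool's axes as they then stand; what a row does not reach is not made up. A row lasts 1/10 s, in which the tool goes at most 50 mm and 8.59 degrees, less where a joint would pass 70% of its speed; a pose out of reach is approached as far as the arm can. A call is refused whole if a number of a shift passes 50 or a number of a turn 0.15, either way. A call with a gripper value outside its range is refused whole. "grip" is the closure, from -1 (fully open) to 1 (shut), set as the call begins (left out, the last holds). The fingers move at their own pace and stop on an object; "newtons" is the grip in N (left out, the last holds). Time passes only in rows, so rows that do not move let the fingers close. It gives the time, the measured TCP pose, the force, the opening and the grip force at its end, in the units of the state.
- manip.get_obs(): the state, without advancing time (a new reading comes with each control period).
- viewer.camera(name): name is "side" or "top"; returns the picture (420x560x3 uint8, blue, green, red); there is no depth.
- viewer.camera_params(name): a dict with "vertical_fov" (degrees; the focal length in pixels is half the picture's height over the tangent of half this angle, whatever the lens; pixels are square), "cx", "cy" (the principal point, pixels), "R" (3x3) and "t" (3): a world point X has camera coordinates R X + t. Camera axes: x right, y down, z forward; pixel columns grow to the right and rows downward; lengths in m; the calibration is good to about 2 mm. A picture is of the moment at which its call begins. camera_params takes no time and is no camera call.
- manip.hand_in(): hands the job in; it is judged then, once.
Trained networks look in the newest picture that a camera, given by its name, has taken for a name from the list of things; names that differ only in an ending like _2 or _b are one class to them, and where a whole thing is asked for, a point or a joint stands for the part that bears it (a point fixed in the world has none). Each returns a list of dicts, best first, with "score" (0 to 1); they miss things now and then, are a little off and sometimes report something else, mostly with a low value. They report only what shows in the picture. A call takes as long as a camera call.
- finder.find_in(camera, thing): "position" ([x, y, z] in m, in world coordinates, good to about 4 mm: the middle of the surface that is visible of it).
The state is a dict: "clock": time; "joint_pos": joint angles; "joint_velocities": joint speeds; "tau": joint torques, N m; "position": TCP position; "ee_rot": TCP orientation; "ft_force": force on the tool from outside, world axes, zero at the start; "torque": the same for the moment, N m; "grip_width": opening from 0.0 (shut) to 1.0 (fully open); "grasp_force": force on a finger pad.
Only numpy, scipy, OpenCV 4.12 (cv2) and the standard library are available. Lean on these libraries where they do the work, as an engineer would, in place of code of your own. Each camera call takes 0.05 s, during which the arm holds its last target. There are 200 camera calls.

## Task

The utensil dryer in the shelf niche has done its work: first turn the timer dial on its hood until the white pointer reads zero (the long red mark). Then take the wooden spatula by its handle and bring it out, tilted blade end up, through the narrow opening between hood and end guard, leaving the jars, cup, toast rack and plate where they stand. Finish still holding the spatula steady in the gripper, all of it at least 6 cm above the top of the dryer's hood and touching nothing else, with the dial still at zero.

Things in the scene. Friction and masses are not known exactly. Their poses are not given: they have to be found in the camera images.
- dryer: White utensil dryer, fixed, 300 mm long (x), 162 mm wide (y), 98 mm high. Origin on the table under the centre of its opening; z up; x along its length from the closed hood to the end guard. Inside: flat floor 22 mm above the table, 150 mm wide. Side walls 6 mm thick, 56 mm high beside the opening, full 98 mm at the hood and from x = +45 mm on.
- opening (a point): Centre of the dryer's opening, 98 mm above the table; axes as the dryer's. The opening is 150 x 150 mm, open at the top, from the hood's lip (x = -75 mm) to the end guard (x = +75 mm).
- dial (a joint): Timer dial on the hood, rad: 0 when the white pointer points at the long red zero mark (the dryer's +x, towards the opening); grows clockwise seen from above; range -0.5 to 2.6, no stop or click at zero; starts between 0.6 and 1.4. Friction about 0.03 N m: it stays where left.
- dial_grip (a point): Grip of the dial, on its upright axis 123 mm above the table, 145 mm from the opening's centre at the dryer's -x side. A bar 44 mm long (this point's x; the pointer end is +x), 12 mm thick (y), 28 mm tall (107 to 135 mm above the table) on a round black disc 52 mm across.
- spatula_center (a point): Beech spatula lying flat in the dryer, 250 mm long, about 65 g; this point is half-way along and up (9 mm above its underside). x runs to the blade. Handle: bar 18 x 18 mm from x = -125 to +60 mm; blade to +125 mm, 46 mm wide, 9 mm thick. Handle end about 110 mm deep under the hood, blade in the opening near the guard; x within 0.05 rad of the dryer's x. Centre of mass near x = +6 mm.
- blade_end (a point): Middle of the spatula's blade end (x = +125 mm from its centre).
- handle_end (a point): Middle of the spatula's handle end (x = -125 mm from its centre).
- jam_jar: glass jam jar with a red cap, 68 mm across, 100 mm tall; a bystander to be left alone; origin under its centre.
- cup: brown stoneware cup, 82 mm across, 85 mm tall; a bystander to be left alone; origin under its centre.
- toast_rack: chrome toast rack, 75 x 140 mm, 82 mm tall; a bystander to be left alone; origin under its centre.
- side_plate: green melamine side plate, 160 mm across; a bystander to be left alone; origin under its centre.
- ceramic_jar: blue ceramic jar with a white twist lid, 110 mm across, 142 mm tall, standing on the table at the left; a bystander to be left alone; origin under its centre.
- kettle_base: Empty black kettle base with a red button, fixed, 156 mm across, 37 mm high, on the left; not used.
- hood_lip (a point): Middle of the lower edge of the hood's mouth (blue lip), 92 mm above the table, 75 mm from the opening's centre at the dryer's -x side. The hood is a roofed pocket, 150 mm wide inside, reaching 136 mm from here to its closed back; roof 6 mm thick, top 98 mm above the table. The dial sits on top of it.
- guard_top (a point): Top of the end guard's inner face, 98 mm above the table, 75 mm from the opening's centre at the dryer's +x side. The guard is a fixed wall 8 mm thick across the whole end.

How it is judged:
By the outcome, as a careful person would: the job done as asked, in the order asked, and still so for the second after the job is handed in, while the arm keeps its last pose, push and grip.
It also fails if it takes over 48 s, if anything falls off the work surface, if the arm or the gripper's body presses on something with over 40 N, if the wrist force passes 120 N, or if a joint passes its speed limit or range.

## Working session

There is one attempt and no reset: what is moved stays moved. The work goes in short steps, Python scripts to look and compute and a tool call to move; the robot and the scene stay as the last step left them, time stands still between calls to the robot, and variables do not carry over. Pictures are saved under pics/ and viewed, at most 10 in all, crops included, and the job is handed in when it is done.

Besides the shell and the picture viewer there is one more tool, called after "Call:" as name([rows], argument=value, ...), one row to a line, values as JSON. arm_command: Moves the arm, as the interface text tells. Its arguments: {"type":"object","properties":{"plan":{"type":"array","items":{"type":"object","properties":{"dp":{"type":"array","items":{"type":"number"}},"spin":{"type":"number"}}}},"grip":{"type":"number"},"newtons":{"type":"number"}},"required":["plan"]}

```bash
mkdir -p pics; cat > h.py <<'E'
from workcell import manip, viewer, finder
import numpy as np, cv2
from scipy.spatial.transform import Rotation as Ro
def cam(n):
    p=viewer.camera_params(n); f=210/np.tan(np.radians(p['vertical_fov'])/2)
    return p,f,np.array(p['R']),np.array(p['t'])
def proj(n,X):
    p,f,R,t=cam(n); c=np.atleast_2d(X)@R.T+t
    return c[:,:2]/c[:,2:]*f+[p['cx'],p['cy']]
def unproj(n,uv,z):
    p,f,R,t=cam(n); uv=np.atleast_2d(uv).astype(float)
    d=np.c_[(uv-[p['cx'],p['cy']])/f,np.ones(len(uv))]@R; o=-R.T@t
    return o+d*((z-o[2])/d[:,2])[:,None]
E
python3 - <<'E'
from h import *
ims=[viewer.camera(n) for n in('top','side')]
for n,i in zip(('top','side'),ims): cv2.imwrite(f'pics/{n}0.png',i)
for n in('top','side'):
    p=viewer.camera_params(n);print(n,p['vertical_fov'],p['cx'],p['cy'],np.round(-np.array(p['R']).T@np.array(p['t']),3),np.round(p['R'],2).tolist())
    for th in ['dryer','opening','dial','dial_grip','spatula_center','blade_end','hood_lip','guard_top','jam_jar','cup','toast_rack','side_plate','ceramic_jar','kettle_base']:
        r=finder.find_in(n,th);print(th,[(np.round(q['position'],3).tolist(),round(q['score'],2)) for q in r[:2]])
o=manip.get_obs();print(o)
E
```

```text
top 46.017496373555026 285.8692284730598 215.83857615874524 [0.355 0.151 1.571] [[0.02, -1.0, 0.0], [-0.99, -0.02, -0.14], [0.14, 0.0, -0.99]]
dryer [([0.509, 0.156, 0.098], 0.84)]
opening [([0.512, 0.154, 0.096], 0.93)]
dial [([0.516, 0.216, 0.105], 0.63)]
dial_grip [([0.511, 0.214, 0.112], 0.73), ([0.492, 0.055, 0.037], 0.57)]
spatula_center [([0.489, 0.046, 0.035], 0.79)]
blade_end [([0.488, 0.054, 0.035], 0.78)]
hood_lip [([0.514, 0.155, 0.097], 0.86)]
guard_top [([0.507, 0.155, 0.098], 0.9)]
jam_jar [([0.75, 0.249, 0.118], 0.59), ([0.491, 0.047, 0.035], 0.27)]
cup [([0.51, 0.157, 0.1], 0.58), ([0.76, -0.256, 0.061], 0.55)]
toast_rack [([0.754, 0.087, 0.025], 0.91)]
side_plate [([0.754, 0.248, 0.122], 0.74), ([0.761, -0.085, 0.026], 0.73)]
ceramic_jar [([0.352, 0.506, 0.123], 0.65)]
kettle_base [([0.586, 0.527, 0.023], 0.57)]
side 54.531937889507574 281.3888447448335 199.02547538130196 [0.467 0.94  0.958] [[-1.0, -0.08, -0.02], [-0.05, 0.73, -0.68], [0.07, -0.68, -0.73]]
dryer [([0.509, 0.214, 0.087], 0.95)]
opening [([0.507, 0.208, 0.09], 0.83), ([0.354, 0.544, 0.123], 0.69)]
di
[... 603 characters left out ...]
oint_pos': array([ 1.20842533,  0.33221632, -0.06474945,  1.46006976,  0.02156687,
        1.34988726, -0.08848045]), 'joint_velocities': array([-0.00080516,  0.00044881, -0.00230519,  0.00092704, -0.00029617,
       -0.00093155, -0.00033674]), 'tau': array([ 2.76931205e-04, -6.25218415e+01,  4.92783647e-02, -3.91820812e+01,
        1.65328797e-02,  1.93558510e-03,  2.78582951e-05]), 'position': array([ 0.20834535, -0.58926985,  0.40474189]), 'ee_rot': array([9.85598919e-01, 1.69099871e-01, 4.41992619e-05, 4.80573642e-05]), 'ft_force': array([-0.01837949,  0.55350599,  0.80506345]), 'torque': array([-0.00525042, -0.02833742, -0.00101212]), 'grasp_force': 0.0, 'grip_width': 1.000352507067634}
```

View pics/top0.png

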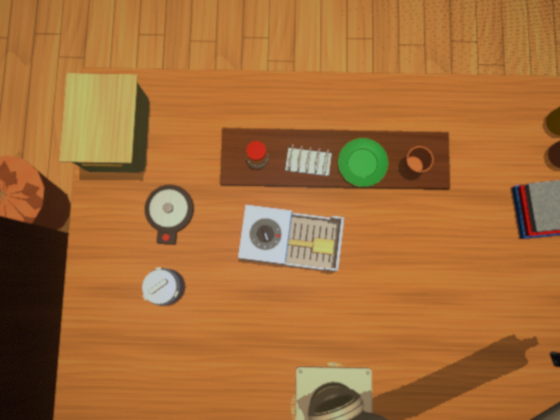

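View pics/side0.png

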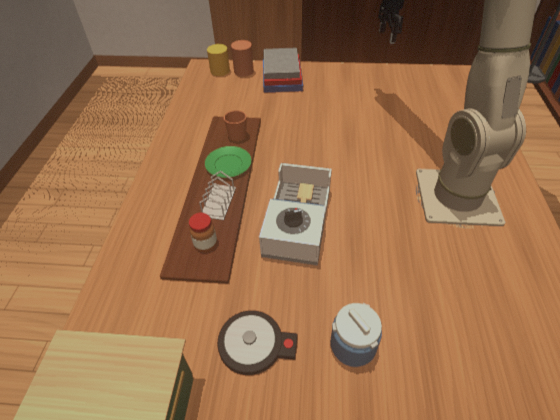

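The dryer is at about (290,238) in the top view, with its hood to the left and the guard to the right. The bystanders stand on the dark board behind it. I'll zoom in for the dial pointer and the exact dryer pose.

```bash
python3 - <<'E'
from h import *
a=cv2.imread('pics/top0.png')[195:280,230:350]; a=cv2.resize(a,None,fx=6,fy=6,interpolation=cv2.INTER_CUBIC)
cv2.imwrite('pics/tz.png',a)
b=cv2.imread('pics/side0.png')[160:265,250:345]; b=cv2.resize(b,None,fx=5.6,fy=5.6,interpolation=cv2.INTER_CUBIC)
cv2.imwrite('pics/sz.png',b)
E
```

```text
(no output)
```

View pics/tz.png

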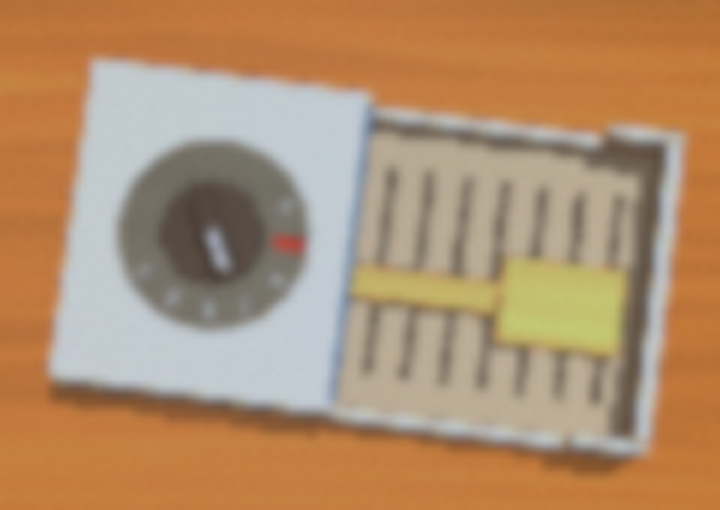

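View pics/sz.png

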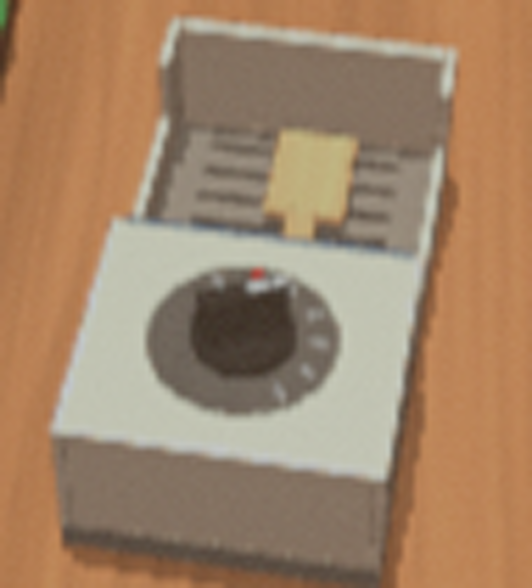

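The top crop shows the hood corners at about (92,60), (50,378), (370,95) and (335,408). The white pointer runs from (212,232) to (224,270), roughly 70° clockwise of the red mark at (290,243). The side crop agrees on the layout, with the blade end near the guard. Next I'll fit the poses from both views.

```bash
cat > fit.py <<'E'
from h import *
from scipy.optimize import least_squares
T=[(-217,81,92,60),(-217,-81,50,378),(-75,81,370,95),(-75,-81,335,408),(83,81,685,135),(83,-81,645,455)]
S=[(-75,81,115,220),(-75,-81,420,255),(-217,81,57,435),(-217,-81,387,475),(83,81,178,20),(83,-81,455,50)]
P=np.array([[a/1e3,b/1e3,.098] for a,b,_,_ in T]);ut=np.array([[u/6+230-.4,v/6+195-.4] for *_,u,v in T])
Q=np.array([[a/1e3,b/1e3,.098] for a,b,_,_ in S]);us=np.array([[u/5.6+250-.4,v/5.6+160-.4] for *_,u,v in S])
def W(p,X):
    c,s=np.cos(p[2]),np.sin(p[2]); X=np.atleast_2d(X)
    return np.c_[p[0]+c*X[:,0]-s*X[:,1],p[1]+s*X[:,0]+c*X[:,1],X[:,2]]
def D(p,X):
    c,s=np.cos(p[2]),np.sin(p[2]); d=np.atleast_2d(X)[:,:2]-p[:2]
    return np.c_[c*d[:,0]+s*d[:,1],-s*d[:,0]+c*d[:,1]]
f=lambda p:np.r_[(proj('top',W(p,P))-ut).ravel(),(proj('side',W(p,Q))-us).ravel()]
r=least_squares(f,[.5,.08,-1.68],loss='soft_l1');p=r.x
E
python3 - <<'E'
from fit import *
print(p,np.round(f(p),1))
print('dial',W(p,[-.145,0,.123]))
pt=lambda L:np.array([[u/6+230-.4,v/6+195-.4] for u,v in L])
print('dialcentre',D(p,unproj('top',pt([(213,233)]),.1)))
q=unproj('top',pt([(212,232),(224,270)]),.135);d=D(p,q);print('ptr',d,np.arctan2(*(d[1]-d[0])[::-1]), np.arctan2(*(d[1]-[-.145,0])[::-1]))
print('blade',D(p,unproj('top',pt([(503,258),(628,268),(617,355),(495,345)]),.033))*1e3)
print('handle',D(p,unproj('top',pt([(355,265),(495,282),(352,298),(495,313)]),.040))*1e3)
sp=lambda L:np.array([[u/5.6+250-.4,v/5.6+160-.4] for u,v in L])
print('blade side',D(p,unproj('side',sp([(280,130),(356,137),(265,212),(342,222)]),.033))*1e3)
print('ptr side',D(p,unproj('side',sp([(265,285)]),.135))*1e3)
E
```

```text
[ 0.49752274  0.07174946 -1.67574382] [-0.   0.2 -0.4  0.6  0.3  0.2 -0.5  1.5 -0.1 -0.1  0.7  0.3 -0.9 -0.4
  0.4  0.3 -1.5 -0.5  0.1  0.7 -1.8 -0.6  0.  -0.2]
dial [[0.5127122  0.21595168 0.123     ]]
dialcentre [[-0.14505105  0.00226047]]
ptr [[-0.14367117 -0.00092734]
 [-0.13547721 -0.0186048 ]] -1.1367517004188548 -1.0977170782158847
blade [[  2.75206059  14.90532919]
 [ 67.89510521  17.77340896]
 [ 67.21001881 -27.90058368]
 [  3.88461483 -30.58532027]]
handle [[-73.20332711   1.04293787]
 [ -0.21542546   1.25497358]
 [-72.63568685 -16.14927194]
 [  1.6527548  -14.7037195 ]]
blade side [[ 68.86435982  14.05853937]
 [ 70.45782804 -29.83505346]
 [  3.21360178  12.11624336]
 [  2.83537631 -31.16128438]]
ptr side [[-139.77080387  -10.40830066]]
```

Call:
arm_command([
  {"dp": [45, -2, 0], "spin": 0},
  {"dp": [45, -2, 0], "spin": 0},
  {"dp": [45, -2, 0], "spin": 0},
  {"dp": [45, -2, 0], "spin": 0},
  {"dp": [45, -2, 0], "spin": 0},
], grip=0.0, newtons=40)

```text
clock: 2.0
position: [0.4186, -0.504, 0.4049]
ee_rot: [0.986, 0.169, 0.0, 0.0]
ft_force: [-0.8, -1.3, -0.0]
grip_width: 0.499
grasp_force: 0.0
```

Call:
arm_command([
  {"dp": [40, -10, 0], "spin": 0},
  {"dp": [20, -40, 0], "spin": 0},
  {"dp": [20, -40, 0], "spin": 0},
  {"dp": [20, -40, 0], "spin": 0},
  {"dp": [20, -40, 0], "spin": 0},
])

```text
clock: 2.5
position: [0.4736, -0.3027, 0.4047]
ee_rot: [0.986, 0.169, 0.0, 0.0]
ft_force: [1.0, 0.9, 0.6]
grip_width: 0.504
grasp_force: 0.0
```

Call:
arm_command([
  {"dp": [20, -40, 0], "spin": 0},
  {"dp": [20, -40, 0], "spin": 0},
  {"dp": [20, -40, 0], "spin": 0},
  {"dp": [20, -40, 0], "spin": 0},
  {"dp": [20, -40, 0], "spin": 0},
])

```text
clock: 3.0
position: [0.5011, -0.0808, 0.405]
ee_rot: [0.986, 0.169, 0.0, 0.0]
ft_force: [1.5, -0.0, 0.2]
grip_width: 0.501
grasp_force: 0.0
```

Call:
arm_command([
  {"dp": [16, -40, 0], "spin": 0},
  {"dp": [16, -40, 0], "spin": 0},
  {"dp": [16, -40, 0], "spin": 0},
  {"dp": [16, -40, 0], "spin": 0},
  {"dp": [16, -40, 0], "spin": 0},
])

```text
clock: 3.5
position: [0.5097, 0.1342, 0.405]
ee_rot: [0.986, 0.169, 0.0, 0.0]
ft_force: [0.8, -0.4, 0.0]
grip_width: 0.501
grasp_force: 0.0
```

Call:
arm_command([
  {"dp": [16, -40, 0], "spin": 0},
  {"dp": [14, -38, 0], "spin": 0},
  {"dp": [0, 0, 35], "spin": 0},
  {"dp": [0, 0, 35], "spin": 0},
  {"dp": [0, 0, 0], "spin": 0},
])

```text
clock: 4.0
position: [0.5111, 0.2154, 0.3306]
ee_rot: [0.986, 0.169, -0.004, 0.001]
ft_force: [0.5, 0.1, -0.0]
grip_width: 0.497
grasp_force: 0.0
```

```bash
python3 - <<'E'
from h import *
o=manip.get_obs();print(o['position'],o['ee_rot'],o['joint_pos'],o['clock'])
s=viewer.camera('side')
print(proj('side',[o['position']-[0,0,.173],[.513,.216,.135]]))
cv2.imwrite('pics/s1.png',cv2.resize(s[120:280,220:380],None,fx=3.7,fy=3.7,interpolation=cv2.INTER_CUBIC))
E
```

```text
[0.51113593 0.21535363 0.33058628] [ 9.85556705e-01  1.69307966e-01 -3.51013501e-03  6.87704392e-04] [ 0.08465685  0.30528801 -0.66399059  1.71377584  0.198707    1.1984735
 -1.86147417] 4.0
[[293.39561635 205.65706053]
 [292.67854997 211.44669393]]
```

View pics/s1.png

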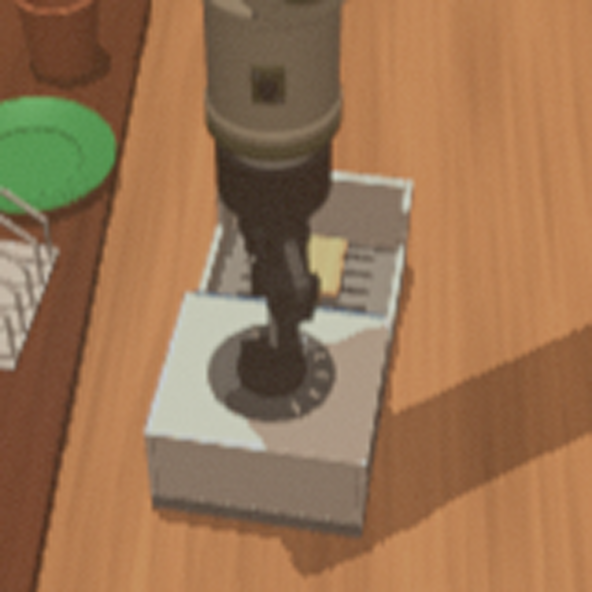

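The gripper is centred over the dial at about (270,370) in the crop, with the fingers straddling the bar. I'll go down and grip.

Call:
arm_command([
  {"dp": [0, 0, 20], "spin": 0},
  {"dp": [0, 0, 20], "spin": 0},
  {"dp": [0, 0, 5], "spin": 0},
  {"dp": [0, 0, 0], "spin": 0},
  {"dp": [0, 0, 0], "spin": 0},
])

```text
clock: 4.55
position: [0.5128, 0.2163, 0.2915]
ee_rot: [0.986, 0.169, 0.001, -0.0]
ft_force: [-0.2, -0.2, 1.2]
grip_width: 0.499
grasp_force: 0.0
```

Call:
arm_command([
  {"dp": [0, 0, 0], "spin": 0},
  {"dp": [0, 0, 0], "spin": 0},
  {"dp": [0, 0, 0], "spin": 0},
  {"dp": [0, 0, 0], "spin": 0},
  {"dp": [0, 0, 0], "spin": 0},
], grip=1.0, newtons=30)

```text
clock: 5.05
position: [0.5126, 0.216, 0.2906]
ee_rot: [0.986, 0.169, 0.001, 0.0]
ft_force: [-1.0, -2.1, 6.5]
grip_width: 0.132
grasp_force: 32.8
```

Call:
arm_command([
  {"dp": [0, 0, 0], "spin": -0.1},
  {"dp": [0, 0, 0], "spin": -0.12},
  {"dp": [0, 0, 0], "spin": -0.12},
  {"dp": [0, 0, 0], "spin": -0.12},
  {"dp": [0, 0, 0], "spin": -0.12},
])

```text
clock: 5.55
position: [0.5124, 0.2162, 0.2906]
ee_rot: [0.895, 0.446, 0.0, 0.0]
ft_force: [-1.1, -0.1, 6.2]
grip_width: 0.132
grasp_force: 32.9
```

Call:
arm_command([
  {"dp": [0, 0, 0], "spin": -0.12},
  {"dp": [0, 0, 0], "spin": -0.12},
  {"dp": [0, 0, 0], "spin": -0.12},
  {"dp": [0, 0, 0], "spin": -0.12},
  {"dp": [0, 0, 0], "spin": -0.065},
])

```text
clock: 6.05
position: [0.5122, 0.2163, 0.2907]
ee_rot: [0.742, 0.67, 0.0, 0.0]
ft_force: [-3.8, -1.1, 8.3]
grip_width: 0.13
grasp_force: 33.2
```

Call:
arm_command([
  {"dp": [0, 0, 0], "spin": 0},
  {"dp": [0, 0, 0], "spin": 0},
  {"dp": [0, 0, 0], "spin": 0},
])

```text
clock: 6.35
position: [0.5122, 0.2163, 0.2906]
ee_rot: [0.744, 0.669, 0.0, 0.0]
ft_force: [-4.2, -0.4, 6.2]
grip_width: 0.13
grasp_force: 33.1
```

```bash
python3 - <<'E'
from h import *
o=manip.get_obs();print(o['position'],Ro.from_quat(o['ee_rot']).as_matrix().round(3),o['joint_pos'],o['torque'],o['ft_force'])
E
```

```text
[0.51220393 0.21633236 0.2906186 ] [[ 0.106  0.994  0.   ]
 [ 0.994 -0.106 -0.   ]
 [-0.     0.    -1.   ]] [ 0.21935939  0.39947066 -0.84337713  1.74799381  0.32566452  1.14062009
 -0.82888533] [-0.25313118  0.84367749  0.01872512] [-4.1692016  -0.37515637  6.23247665]
```

Call:
arm_command([
  {"dp": [0, 0, 0], "spin": 0},
  {"dp": [0, 0, 0], "spin": 0},
  {"dp": [0, 0, 0], "spin": 0},
], grip=0.0)

```text
clock: 6.65
position: [0.5123, 0.216, 0.2897]
ee_rot: [0.744, 0.669, 0.0, 0.0]
ft_force: [0.9, 0.2, -0.7]
grip_width: 0.499
grasp_force: 0.0
```

Call:
arm_command([
  {"dp": [0, 0, -30], "spin": 0},
  {"dp": [0, 0, -40], "spin": 0},
  {"dp": [0, 0, -40], "spin": 0},
  {"dp": [-40, 0, 0], "spin": 0},
  {"dp": [-40, 0, 0], "spin": 0},
])

```text
clock: 7.15
position: [0.5036, 0.1368, 0.4008]
ee_rot: [0.743, 0.67, 0.001, 0.0]
ft_force: [1.3, 0.0, 0.9]
grip_width: 0.501
grasp_force: 0.0
```

Call:
arm_command([
  {"dp": [-40, -6, 0], "spin": 0},
  {"dp": [-11, -2, 0], "spin": 0},
  {"dp": [0, 0, 0], "spin": 0},
  {"dp": [0, 0, 0], "spin": 0},
])

```text
clock: 7.55
position: [0.4905, 0.0876, 0.3999]
ee_rot: [0.743, 0.669, 0.0, 0.0]
ft_force: [0.2, 0.7, 0.4]
grip_width: 0.502
grasp_force: 0.0
```

```bash
python3 - <<'E'
from fit import *
o=manip.get_obs();print(o['position'],D(p,[o['position']]),o['clock'])
s=viewer.camera('side');t=viewer.camera('top')
a=cv2.resize(s[160:265,250:345],None,fx=4,fy=4,interpolation=cv2.INTER_CUBIC)
b=cv2.resize(t[195:280,230:325],None,fx=4,fy=4,interpolation=cv2.INTER_CUBIC)
b=cv2.copyMakeBorder(b,0,a.shape[0]-b.shape[0],0,0,cv2.BORDER_CONSTANT)
cv2.imwrite('pics/d.png',np.hstack([a,b]))
E
```

```text
[0.49048218 0.0875756  0.39988017] [[-0.01500153 -0.00865969]] 7.55
```

View pics/d.png

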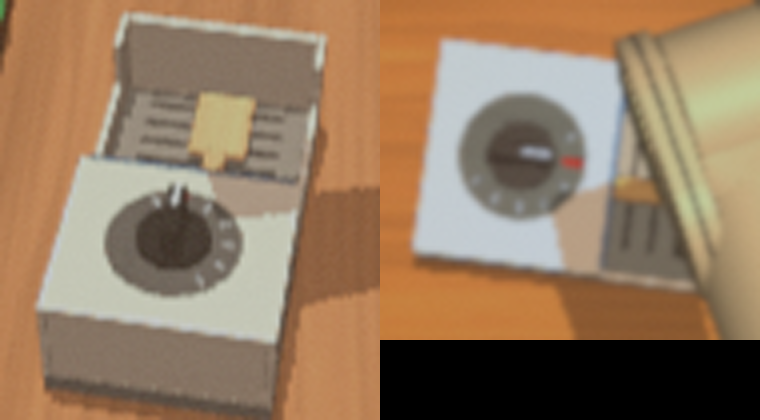

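The pointer is now near the red mark, at (535,152) against (572,161) in the top crop. I'll measure the residual angle precisely in both views.

```bash
python3 - <<'E'
from fit import *
s=viewer.camera('side');t=viewer.camera('top')
for n,im in(('top',t),('side',s)):
    for a in (-.1,0,.1):
        print(n,a,[proj(n,W(p,[-.145+r*np.cos(a),-r*np.sin(a),.135]))[0].round(1).tolist() for r in(0,.005,.02,.022)])
    print('red pred',proj(n,W(p,[[-.145+.028,0,.1],[-.145+.042,0,.1]])).round(1).tolist())
    u,v=proj(n,W(p,[-.135,0,.135]))[0].astype(int)
    g=im[v-9:v+10,u-14:u+15].astype(int)
    red=(g[...,2]-g[...,1])>60
    ys,xs=np.nonzero(red); print('red',(xs+u-14).mean(),(ys+v-9).mean(),len(xs)) if len(xs) else None
    print(n,'origin',u-14,v-9);print('\n'.join(' '.join('%3d'%x for x in r) for r in g.mean(2).astype(int)))
E
```

```text
top -0.1 [[264.5, 232.9], [266.2, 232.9], [271.4, 233.1], [272.1, 233.1]]
top 0 [[264.5, 232.9], [266.2, 233.1], [271.3, 233.7], [272.0, 233.8]]
top 0.1 [[264.5, 232.9], [266.2, 233.3], [271.2, 234.4], [271.9, 234.6]]
red pred [[274.3, 235.3], [279.0, 235.9]]
red 277.625 235.25 8
top origin 253 224
140 116 108 106 105 106 105 105 104 103 103 102 103 103 104 105 107 107 107 109 107 109 110 116 130 160 187 200 203
120 108 107 107 107 105 106 104  96  93  91  90  91  91  93  97 102 104 105 107 108 108 108 109 116 141 175 196 202
112 107 108 108 108 105 103  97  88  81  79  79  78  78  79  84  90  95 101 105 107 107 108 109 111 124 157 187 200
109 108 109 108 106 101  94  87  79  75  75  76  75  76  76  76  80  84  90  99 106 109 108 110 114 120 139 175 196
109 109 109 108 104  94  84  77  75  74  76  74  75  74  75  76  75  77  82  93 103 109 110 117 127 128 130 159 187
110 109 109 108  99  85  74  71  72  73  74  72  73  75  74  75  75  75  79  89 101 108 112 121 134 130 125 144 181
107 107 108 104  89  76  71  70  72  71  70  68  71  73  71  73  73  75  77  84  98 107 112 118 124 121 
[... 3190 characters left out ...]
 150
174 136 107 102 103 103  99  99  90  87  82  74  63  63  64  62  56  58  82  92  99 116 146 135  93  76  83 109 138
136 109 101 105 101 101  98  88  71  62  58  60  62  58  59  60  57  54  61  69  82 102 126 112 101  80  75  83 110
107 102 101 102 102 101  89  73  59  59  62  61  60  60  62  59  53  52  57  63  64  76 100 108 106  91  93  95  97
102 103 103 104 100  94  74  61  61  61  65  60  60  65  60  60  54  54  57  60  56  65  80 104 105 110 132 126 126
104 104 104 103  97  80  62  62  63  63  58  58  59  61  62  59  53  57  59  64  60  61  70  94 104 114 143 131 128
102 103 101 102  98  72  63  61  57  58  63  60  55  65  62  55  54  54  61  62  64  61  66  82 102 108 120 110 107
```

```bash
cat > refine.py <<'E'
from fit import *
def edges(n,im,A,B,N=25,h=4):
    # subpixel crossing of max gradient along normals of predicted edge A-B
    a,b=proj(n,W(p,[A,B])); d=(b-a)/np.linalg.norm(b-a); nn=np.array([-d[1],d[0]]); k=np.arange(-h,h+.01,.25); out=[]
    for s in np.linspace(.08,.92,N):
        q=a+s*(b-a)+k[:,None]*nn
        g=cv2.remap(im,q[:,0].astype('f4')[None],q[:,1].astype('f4')[None],cv2.INTER_LINEAR)[0]
        w=np.abs(np.gradient(g)); i=w.argmax(); w=w*(np.abs(k-k[i])<1.6)
        out.append(a+s*(b-a)+nn*(w*k).sum()/w.sum())
    return np.array(out)
def yaw(n,im,A,B):
    q=edges(n,im,A,B); X=unproj(n,q,A[2])[:,:2]
    vx,vy,x0,y0=cv2.fitLine(X.astype('f4'),cv2.DIST_HUBER,0,1e-4,1e-4).ravel()
    return np.arctan2(vy,vx),np.abs((X-[x0,y0])@[-vy,vx]).mean()*1e3,D(p,[[x0,y0]])[0]*1e3
E
python3 - <<'E'
from refine import *
for n in('top','side'):
    im=np.mean([viewer.camera(n) for _ in range(4)],0).astype('f4'); b=im[...,0].copy()
    I0=cv2.imread(f'pics/{n}0.png')[...,0].astype('f4')
    for A,B in(((-.217,.081,.098),(-.075,.081,.098)),((-.217,-.081,.098),(-.075,-.081,.098)),((-.217,-.081,.098),(-.217,.081,.098)),((-.075,-.075,.098),(-.075,.075,.098))):
        for nm,g in(('now',b),('t0',I0)):
            y,e,c=yaw(n,g,A,B); a=y-p[2]; a=(a+np.pi/4)%(np.pi/2)-np.pi/4
            print(n,nm,A[:2],B[:2],'yaw off %.4f'%a,'res %.2f'%e,c.round(1))
    # pointer weighted PCA in plane z=.135
    L=lambda x:x
    g=im.mean(2); c=W(p,[-.145,0,.135])
    u,v=np.meshgrid(np.arange(560),np.arange(420)); X=unproj(n,np.c_[u.ravel(),v.ravel()],.135); d=D(p,X)-[-.145,0]
    w=np.clip(g.ravel()-85,0,None)*((d[:,0]>.001)&(d[:,0]<(.017))&(np.abs(d[:,1])<.006))
    k=np.polyfit(d[w>0,0],d[w>0,1],1,w=np.sqrt(w[w>0])); print(n,'pointer dial angle %.3f'%-np.arctan(k[0]),'offset',k[1]*1e3)
E
```

```text
top now (-0.217, 0.081) (-0.075, 0.081) yaw off -0.0074 res 0.33 [-141.5   83.4]
top t0 (-0.217, 0.081) (-0.075, 0.081) yaw off -0.0047 res 0.32 [-143.    83.5]
top now (-0.217, -0.081) (-0.075, -0.081) yaw off -0.0058 res 0.40 [-141.  -80.]
top t0 (-0.217, -0.081) (-0.075, -0.081) yaw off -0.0080 res 0.43 [-129.1  -80.1]
top now (-0.217, -0.081) (-0.217, 0.081) yaw off -0.0041 res 0.41 [-217.5   -0.5]
top t0 (-0.217, -0.081) (-0.217, 0.081) yaw off -0.0074 res 0.38 [-217.5    4.6]
top now (-0.075, -0.075) (-0.075, 0.075) yaw off -0.0193 res 2.49 [-75.9   2.8]
top t0 (-0.075, -0.075) (-0.075, 0.075) yaw off 0.0063 res 2.46 [-76.1  11.7]
top pointer dial angle -0.007 offset 1.6426429827440567
side now (-0.217, 0.081) (-0.075, 0.081) yaw off -0.0070 res 0.26 [-143.4   80.8]
side t0 (-0.217, 0.081) (-0.075, 0.081) yaw off -0.0063 res 0.27 [-156.6   80.9]
side now (-0.217, -0.081) (-0.075, -0.081) yaw off -0.0107 res 0.32 [-143.4  -81.7]
side t0 (-0.217, -0.081) (-0.075, -0.081) yaw off -0.0118 res 0.29 [-143.4  -81.7]
side now (-0.217, -0.081) (-0.217, 0.081) yaw off -0.0065 res 0.36 [-2.175e+02 -1.000e-01]
side t0 (-0.217, -0.081) (-0.217, 0.081) yaw off -0.0063 res 0.34 [-2.175e+02 -1.000e-01]
side now (-0.075, -0.075) (-0.075, 0.075) yaw off 0.0068 res 1.97 [-74.   -6.8]
side t0 (-0.075, -0.075) (-0.075, 0.075) yaw off -0.0030 res 0.66 [-74.2   5.8]
side pointer dial angle -0.007 offset -0.1133888414948131
```

The dial is at zero to within about 0.01 rad. Next is lowering onto the handle.

Call:
arm_command([
  {"dp": [2, 0, 45], "spin": 0},
  {"dp": [0, 0, 45], "spin": 0},
  {"dp": [0, 0, 45], "spin": 0},
  {"dp": [0, 0, 30], "spin": 0},
  {"dp": [0, 0, 0], "spin": 0},
])

```text
clock: 8.65
position: [0.4891, 0.0882, 0.2312]
ee_rot: [0.743, 0.669, -0.003, -0.002]
ft_force: [-0.4, 0.6, -0.0]
grip_width: 0.501
grasp_force: 0.0
```

Call:
arm_command([
  {"dp": [0, 0, 15], "spin": 0},
  {"dp": [0, 0, 15], "spin": 0},
  {"dp": [0, 0, 4], "spin": 0},
  {"dp": [0, 0, 0], "spin": 0},
])

```text
clock: 9.05
position: [0.4907, 0.0886, 0.2006]
ee_rot: [0.744, 0.669, -0.0, -0.0]
ft_force: [0.0, -0.4, 0.2]
grip_width: 0.503
grasp_force: 0.0
```

Call:
arm_command([
  {"dp": [0, 0, 0], "spin": 0},
  {"dp": [0, 0, 0], "spin": 0},
  {"dp": [0, 0, 0], "spin": 0},
  {"dp": [0, 0, 0], "spin": 0},
], grip=1.0, newtons=25)

```text
clock: 9.45
position: [0.4911, 0.0888, 0.2015]
ee_rot: [0.744, 0.669, 0.0, 0.001]
ft_force: [-1.1, -0.5, 5.7]
grip_width: 0.2
grasp_force: 26.2
```

Call:
arm_command([
  {"dp": [0, 0, -15], "spin": 0},
  {"dp": [0, 0, -15], "spin": 0},
  {"dp": [0, 0, -12], "spin": 0},
  {"dp": [0, 0, 0], "spin": 0},
])

```text
clock: 9.85
position: [0.4914, 0.0888, 0.245]
ee_rot: [0.744, 0.669, 0.001, 0.001]
ft_force: [0.3, -0.8, -0.9]
grip_width: 0.197
grasp_force: 25.4
```

Call:
arm_command([
  {"dp": [0, 0, -5], "spin": 0},
  {"dp": [0, 0, -5], "spin": 0},
  {"dp": [0, 0, -5], "spin": 0},
  {"dp": [0, 0, 0], "spin": 0},
])

```text
clock: 10.25
position: [0.4905, 0.0887, 0.2578]
ee_rot: [0.743, 0.669, -0.0, -0.0]
ft_force: [-0.8, 0.0, -2.7]
grip_width: 0.196
grasp_force: 25.1
```

```bash
python3 - <<'E'
from fit import *
o=manip.get_obs();print(o['position'],D(p,[o['position']]),o['clock'],o['ft_force'],o['torque'],o['grip_width'])
s=viewer.camera('side')
cv2.imwrite('pics/l1.png',cv2.resize(s[130:265,225:375],None,fx=4.4,fy=4.4,interpolation=cv2.INTER_CUBIC))
E
```

```text
[0.49048761 0.08869154 0.25784405] [[-0.0161119  -0.00877119]] 10.25 [-0.82276458  0.03648876 -2.67300975] [-0.03160898  0.16482883  0.07921477] 0.19612976892527997
```

View pics/l1.png

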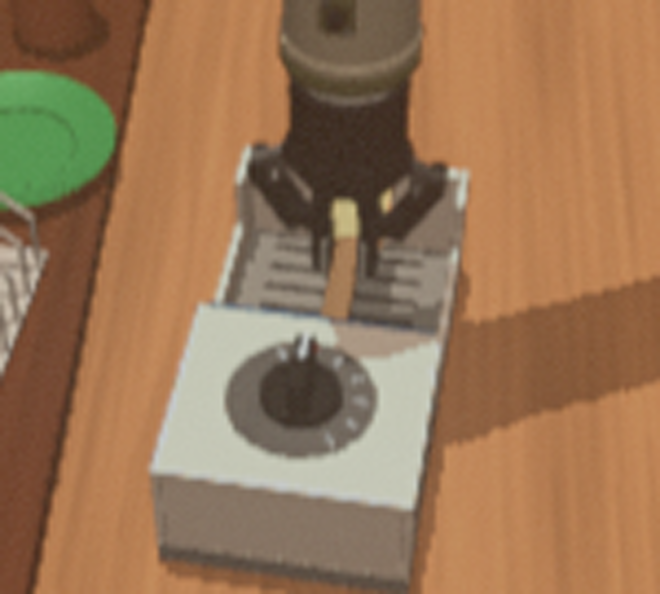

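The spatula is held by the handle at about (345,220), and the handle runs under the lip at (340,310). I'll keep lifting so the lip tilts the blade up.

Call:
arm_command([
  {"dp": [0, 0, -4], "spin": 0},
  {"dp": [0, 0, -4], "spin": 0},
  {"dp": [0, 0, 0], "spin": 0},
], newtons=20)

```text
clock: 10.6
position: [0.4906, 0.0887, 0.266]
ee_rot: [0.744, 0.669, -0.0, 0.0]
ft_force: [-1.5, 0.5, -3.9]
grip_width: 0.204
grasp_force: 24.6
```

Call:
arm_command([
  {"dp": [0, 0, -4], "spin": 0},
  {"dp": [0, 0, -4], "spin": 0},
  {"dp": [0, 0, 0], "spin": 0},
])

```text
clock: 10.9
position: [0.4908, 0.0886, 0.2743]
ee_rot: [0.744, 0.669, 0.0, 0.0]
ft_force: [-1.3, -0.6, -1.9]
grip_width: 0.206
grasp_force: 24.3
```

```bash
cat > look.py <<'E'
import sys
from fit import *
o=manip.get_obs();print(o['position'],D(p,[o['position']]),o['clock'],o['ft_force'],o['torque'],o['grip_width'])
s=viewer.camera('side');t=viewer.camera('top')
a=cv2.resize(s[120:255,230:360],None,fx=3,fy=3,interpolation=cv2.INTER_CUBIC)
b=cv2.resize(t[175:310,230:370],None,fx=3,fy=3,interpolation=cv2.INTER_CUBIC)
cv2.imwrite(sys.argv[1],np.hstack([a,b]))
E
python3 look.py pics/l2.png
```

```text
[0.49080347 0.08861214 0.27426541] [[-0.01606603 -0.00844874]] 10.9 [-1.31918205 -0.61146315 -1.90656095] [-0.12170162  0.16072449  0.04879645] 0.20616979097084076
```

View pics/l2.png

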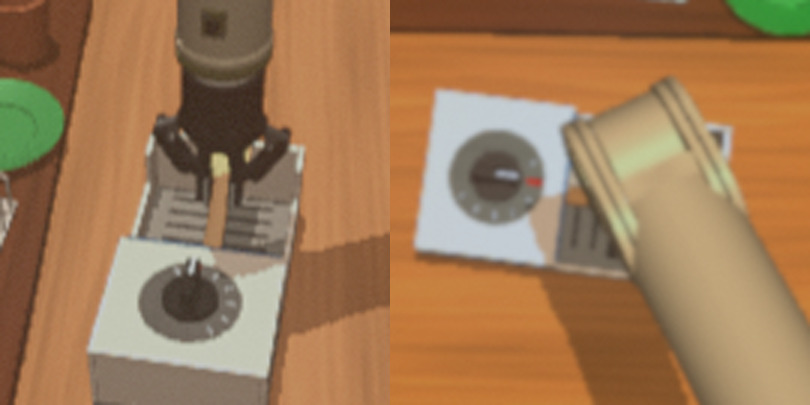

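The handle at (218,200) tilts up from the lip with the gripper above the walls, and the dial is untouched. I'll clamp harder and draw it out along its axis.

Call:
arm_command([
  {"dp": [0, 0, 1], "spin": 0},
  {"dp": [0, 0, 1], "spin": 0},
  {"dp": [0, 0, 0], "spin": 0},
], newtons=70)

```text
clock: 11.3
position: [0.4907, 0.0887, 0.2716]
ee_rot: [0.744, 0.669, 0.0, 0.0]
ft_force: [0.2, -0.0, -0.7]
grip_width: 0.182
grasp_force: 72.8
```

Call:
arm_command([
  {"dp": [-10, 0, -3.5], "spin": 0},
  {"dp": [-15, 0, -5.5], "spin": 0},
  {"dp": [-15, 0, -5.5], "spin": 0},
  {"dp": [0, 0, 0], "spin": 0},
])

```text
clock: 11.7
position: [0.4867, 0.0464, 0.2869]
ee_rot: [0.745, 0.667, -0.0, 0.001]
ft_force: [0.5, -0.5, 0.4]
grip_width: 0.183
grasp_force: 72.8
```

Forces are near zero, so it's free. Continuing.

Call:
arm_command([
  {"dp": [-15, 0, -5.5], "spin": 0},
  {"dp": [-15, 0, -5.5], "spin": 0},
  {"dp": [-15, 0, -5.5], "spin": 0},
  {"dp": [0, 0, 0], "spin": 0},
])

```text
clock: 12.1
position: [0.4818, 0.0025, 0.3031]
ee_rot: [0.744, 0.668, -0.0, 0.001]
ft_force: [-0.3, -0.9, -1.1]
grip_width: 0.182
grasp_force: 72.8
```

Call:
arm_command([
  {"dp": [-15, 0, -5.5], "spin": 0},
  {"dp": [-15, 0, -5.5], "spin": 0},
  {"dp": [-10, 0, -3.5], "spin": 0},
  {"dp": [0, 0, 0], "spin": 0},
])

```text
clock: 12.5
position: [0.4776, -0.0363, 0.3174]
ee_rot: [0.744, 0.668, 0.0, 0.0]
ft_force: [-0.2, -0.1, -0.3]
grip_width: 0.184
grasp_force: 72.8
```

```bash
python3 look.py pics/l3.png
```

```text
[ 0.47756303 -0.0362626   0.31737728] [[ 0.10950866 -0.0085351 ]] 12.5 [-0.16504259 -0.10212268 -0.27705534] [-0.00810212  0.04890203 -0.03623044] 0.18356870387215352
```

View pics/l3.png

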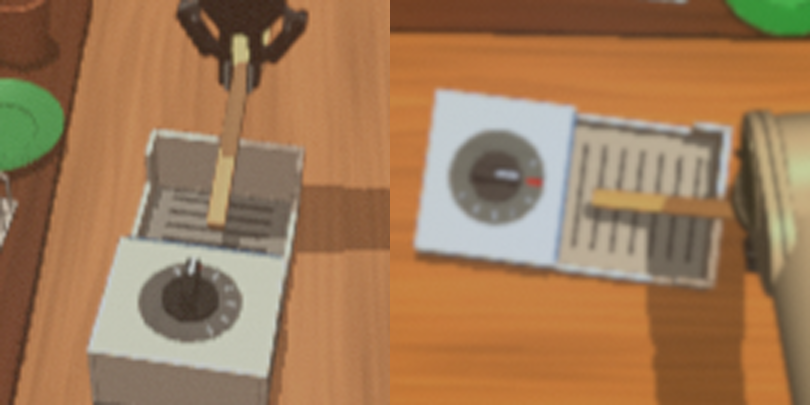

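The handle end at (592,200) in the top half is clear of the lip at (570,200), and the dial still points at the red mark. I can lift straight up.

Call:
arm_command([
  {"dp": [0, 0, -20], "spin": 0},
  {"dp": [0, 0, -35], "spin": 0},
  {"dp": [0, 0, -35], "spin": 0},
  {"dp": [0, 0, -35], "spin": 0},
  {"dp": [0, 0, -20], "spin": 0},
])

```text
clock: 13.1
position: [0.4777, -0.0342, 0.4646]
ee_rot: [0.743, 0.669, 0.001, 0.001]
ft_force: [0.1, 0.1, -1.1]
grip_width: 0.19
grasp_force: 72.8
```

Call:
arm_command([
  {"dp": [0, 0, -10], "spin": 0},
  {"dp": [0, 0, -5], "spin": 0},
  {"dp": [0, 0, 0], "spin": 0},
  {"dp": [0, 0, 0], "spin": 0},
  {"dp": [0, 0, 0], "spin": 0},
])

```text
clock: 13.6
position: [0.4773, -0.0357, 0.4762]
ee_rot: [0.744, 0.669, -0.0, -0.001]
ft_force: [0.6, 0.8, -0.3]
grip_width: 0.182
grasp_force: 72.8
```

```bash
sed -i 's/s\[120:255,230:360\]/s[60:240,200:370]/;s/fx=3,fy=3/fx=2.25,fy=2.25/' look.py; sed -i "s/^b=cv2.resize(t\[175:310,230:370\],None,fx=2.25,fy=2.25/b=cv2.resize(t[175:310,230:370],None,fx=3,fy=3/" look.py; python3 look.py pics/l4.png; python3 -c "
from fit import *
print(finder.find_in('side','handle_end')[:2],finder.find_in('top','handle_end')[:2])"
```

```text
[ 0.47733431 -0.0356759   0.47615816] [[ 0.10894915 -0.00882401]] 13.6 [ 0.60554262  0.83784909 -0.29713847] [-0.04481245 -0.03243362  0.03086936] 0.1816496064282379
[{'position': [0.4846, 0.0308, 0.2921], 'score': 0.73}] [{'position': [0.4839, 0.0502, 0.2822], 'score': 0.88}]
```

View pics/l4.png

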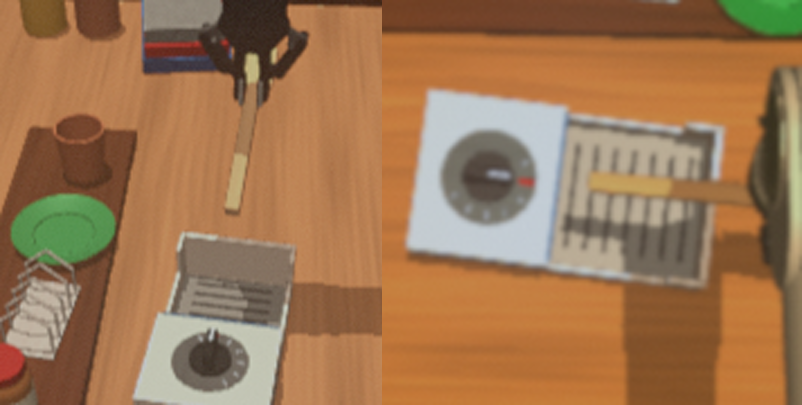

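The spatula hangs in the gripper well above the dryer, with its handle end at (233,210) in the side half. The dial is at the red mark and the bystanders haven't moved.

```bash
python3 -c "
from workcell import manip
print(manip.hand_in())"
```

```text
the job is handed in; nothing more can be done
None
```

The job is handed in: the dial is at zero to within about 0.01 rad, and the spatula is held steady by its handle with its lowest point roughly 13 cm or more above the hood; the bystanders were left alone, though the judge's result was not shown.

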